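# Release a torch from its charging cradle into the loan tray

## Robot

A 7-joint arm with a two-finger parallel gripper is mounted at the origin on the work surface. World frame = base frame: x ahead of the robot, y to its left, z up, the work surface at z = 0. Lengths are in m, angles in rad, forces in N, time in s.
With the tool pointing down it reaches from about 0.4 to 0.85 m from the base axis. Payload 4.4 kg.
Tool frame: the origin (TCP) lies at the very end of the fingers, on their centre line; the grasp point (between the pads) lies 19 mm behind it; z points along the fingers, y is the line along which they close (so a half turn about z gives the same grasp; the last joint's range is limited). The gripper opens to 94 mm and grips with 3 to 60 N. Pads are 16 mm wide; open, the fingers measure 119 mm over their backs; the gripper's body (75 mm by 177 mm) begins 78 mm behind the grasp point.
Start: joints at [-1.18, 0.628, 0.038, 1.517, -0.027, 0.996, -0.02], TCP at [0.287, 0.583, 0.205] pointing down, gripper open.
Joint ranges: [-3.06, 3.06], [-0.37, 2.12], [-1.25, 1.32], [0.18, 2.47], [-1.1, 4.24], [0.23, 1.98], [-2.94, 2.94]. Speed limits (rad/s): [2.57, 2.57, 3.14, 3.14, 3.14, 3.14, 3.14].

## Interface

Orientations are given as a rotation vector (axis times angle).
In Python, from bench import arm gives the robot as it stands.
- The arm moves only by the tool send_rows, never from a script. Its argument "rows" is one flat list of numbers, 6 for each row, row after row: the shift along the tool's x, y, z in cm, then the turn, a rotation vector about the tool's x, y, z in degrees. In form: [x, y, z, rx, ry, rz, x, y, z, rx, ry, rz, ...]. A call has 1 to 12 rows; each row is the pose to reach, as a shift and turn from the pose commanded when the call began, along the tool's axes at that moment; what a row does not reach only later rows make up. A row lasts 1/12 s, in which the tool goes at most 41.7 mm and 7.16 degrees, less where a joint would pass 70% of its speed; a pose out of reach is approached as far as the arm can. A call with a gripper value outside its range is refused whole. "fingers" is the gripper command: -1 is shut, 1 is fully open, values between are in proportion, set as the call begins (left out, the last holds). The fingers move at their own pace and stop on an object; "force" is the grip in N (left out, the last holds). Time passes only in rows, so rows that repeat a pose let the fingers close. It gives the time, the measured TCP pose, the force, the opening and the grip force at its end, in the units of the state.
- arm.observe(): the state, without advancing time (a new reading comes with each control period).
- arm.read_camera(name): name is "scene" or "top" or "wrist"; returns a dict with "img" (420x560x3 uint8, blue, green, red), "range_z" (420x560 float32, m along the optical axis (not along the pixel's ray), 0 where there is no reading), "intrinsics" (3x3 intrinsics, pixels), "D" ([k1, k2, p1, p2, k3] as OpenCV has them; the pictures are not rectified), "R" (3x3) and "t" (3): a world point X has camera coordinates R X + t; the wrist camera has in their place "hand_eye" (4x4, takes a point from camera to tool coordinates, whose origin is the TCP and whose axes are the flange's). Camera axes: x right, y down, z forward; pixel columns grow to the right and rows downward; lengths in m; the calibration is good to about 2 mm. A picture is of the moment at which its call begins: read the wrist's pose just before it.
- arm.sign_off(): hands the job in; it is judged then, once.
The state is a dict: "time_s": time; "joint_positions": joint angles; "qvel": joint speeds; "tau": joint torques, N m; "position": TCP position; "tcp_rot": TCP orientation; "wrist_force": force on the tool from outside, world axes, zero at the start; "ft_torque": the same for the moment, N m; "grip_width": finger opening in m; "finger_force": force on a finger pad.
Only numpy, scipy, OpenCV 4.12 (cv2) and the standard library are available. Lean on these libraries where they do the work, as an engineer would, in place of code of your own. Each camera call takes 0.05 s, during which the arm holds its last target. There are 200 camera calls.

## Task

The torch lies in its charging cradle under a rocking hold-down arm. Press the thumb bar on the arm's tail fully down so that its nose tips up off the torch, and leave it up; then take the torch out and lower it - do not drop it - into the open wooden tray, lying flat inside, and let go. Leave the other things on the table where they are.

Things in the scene. Friction and masses are not known exactly. Their poses are not given: they have to be found in the camera images.
- cradle: Fixed grey cradle, base plate 200 x 170 x 12 mm. Origin: centre of its underside on the table, z up. The torch lies along the cradle's x on the line y = -45 mm, axis 45 mm above the table, in two V saddles (18 mm long, at x = -70 and +45 mm, tops below 45 mm, reaching 25 mm to each side of the torch's axis). Between the saddles both sides are free down to the base plate.
- pivot (a point): Pivot of the hold-down arm, at x = -70, y = 20, z = 82.5 mm of the cradle; its axis is parallel to the cradle's x. A steel yoke stands round it, x -89 to -51 mm, y 9 to 31 mm, 94 mm high.
- rocker (a joint): Angle of the aluminium hold-down arm (16 mm wide, in the cradle's plane x = -70 mm), rad: 0 = nose just over the torch, growing as the tail is pressed down, stop at 1.22. Balanced stiff hinge (0.25 N m, 3 to 4 N at the thumb bar): it stays where it is left. Below 1.1 the nose is in the way of lifting the torch.
- nose (a point): Centre of the 12 mm rubber roller at the arm's nose, 60 mm from the pivot. At the start it lies over the torch's thin end; with the arm at its stop it stands clear, 132 mm above the table and 30 mm to the cradle's +y side of the torch's axis.
- tail (a point): Thumb bar across the end of the arm's tail: aluminium, 18 mm thick, 50 mm long along the cradle's x. The point is its centre, 85 mm from the pivot. At arm angle q it is in the cradle frame at x = -70, y = 20 + 85 cos(0.663 - q), z = 82.5 + 85 sin(0.663 - q) mm: from 135 mm down to 38 mm above the table. Press on top of it.
- torch: Loose black torch, 200 mm long, 0.15 to 0.29 kg. Origin: on its axis, mid length; x along it, to the head. Round body 30 mm in diameter from x = -100 to 62 mm, then an eight-sided head, 44 mm across, to x = 100 mm. Grip it across the body between x = -10 and +25 mm, near its balance point. In the cradle its axes are parallel to the cradle's.
- tray: Fixed open wooden tray, 270 (x) x 160 (y) x 35 mm high, walls and floor 5 mm. Origin: centre of its underside on the table. Lying in it, the torch has its origin about 23 mm above the table, head either way.
- tape: Bystander: cardboard tape roll lying flat, 84 mm across, 40 mm high, between cradle and tray. Origin: centre of underside.
- carton: Bystander: cardboard carton 60 x 100 x 50 mm high, beyond the work. Origin: centre of underside.
- tin: Bystander: brass tin 66 mm across, 90 mm high, beyond the work. Origin: centre of underside.
- bottle: Bystander: white bottle 48 mm across, 110 mm high, beyond the work. Origin: centre of underside.
Mind the look-alikes: they are no part of the job. There is more than one size of the torch; the job needs the largest.

How it is judged:
By the outcome, as a careful person would: the job done as asked, in the order asked, and still so for the second after the job is handed in, with the robot touching nothing.
It also fails if it takes over 64 s, if anything falls off the work surface, if the arm or the gripper's body presses on something with over 40 N, if the wrist force passes 120 N, or if a joint passes its speed limit or range.

## Working session

There is one attempt and no reset: what is moved stays moved. The work goes in short steps, Python scripts to look and compute and a tool call to move; the robot and the scene stay as the last step left them, time stands still between calls to the robot, and variables do not carry over. Pictures are saved under pics/ and viewed, at most 10 in all, crops included, and the job is handed in when it is done.

Besides the shell and the picture viewer there is one more tool, called after "Emit:" in YAML: its name, and indented under it one key for each argument. send_rows: Moves the arm, as the interface text tells. Its arguments: {"type":"object","properties":{"rows":{"type":"array","items":{"type":"number"}},"fingers":{"type":"number"},"force":{"type":"number"}},"required":["rows"]}

```bash
mkdir -p pics; ls
python3 - <<'E'
from bench import arm
import cv2,numpy as np,pickle
s=arm.observe(); print({k:np.round(v,3) for k,v in s.items()})
d={n:arm.read_camera(n) for n in("scene","top")}
pickle.dump(d,open('v0.pkl','wb'))
for n in d:
    cv2.imwrite(f'pics/{n}0.png',d[n]['img']); print(n,d[n]['intrinsics'],d[n]['D'],d[n]['R'],d[n]['t'])
E
```

```text
pics
{'time_s': np.float64(0.0), 'joint_positions': array([-1.18 ,  0.629,  0.038,  1.518, -0.027,  0.996, -0.02 ]), 'qvel': array([ 0.002,  0.001,  0.001, -0.001,  0.   , -0.002,  0.   ]), 'tau': array([ 0.0000e+00, -5.4974e+01,  1.1440e+00, -1.8663e+01, -5.2000e-02,
        2.4000e-02,  0.0000e+00]), 'position': array([0.286, 0.583, 0.205]), 'tcp_rot': array([-7.11e-01, -3.06e+00,  3.00e-03]), 'wrist_force': array([ 0.05 , -0.156,  0.379]), 'ft_torque': array([ 0.003, -0.046,  0.069]), 'finger_force': np.float64(0.0), 'grip_width': np.float64(0.094)}
scene [[379.83738109   0.         279.29316661]
 [  0.         379.83738109 201.35615717]
 [  0.           0.           1.        ]] [-0.07088646  0.          0.          0.          0.        ] [[-0.41639605  0.90918163  0.00175926]
 [ 0.78692811  0.36137296 -0.50015371]
 [-0.45536631 -0.20687762 -0.86593485]] [ 0.17232757 -0.43466284  1.35109925]
top [[530.69036538   0.         280.78269449]
 [  0.         530.69036538 206.37561438]
 [  0.           0.           1.        ]] [-0.07318828  0.          0.          0.          0.        ] [[ 1.74341499e-02 -9.99847951e-01  3.55028101e-04]
 [-9.93307652e-01 -1.73606535e-02 -1.14186326e-01]
 [ 1.14175127e-01  1.63808939e-03 -9.93459288e-01]] [0.05913537 0.60808203 1.46012568]
```

View pics/top0.png

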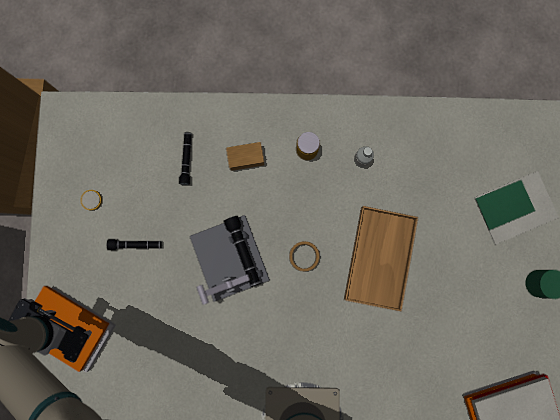

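View pics/scene0.png

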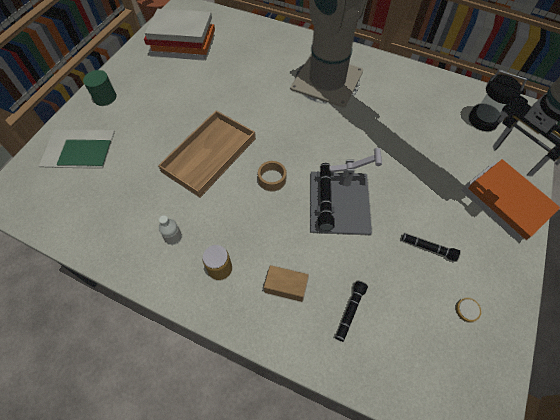

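Top view: three torches. One lies in the grey cradle at about (243,250), with its head at (234,224). The other two are loose on the table at (186,158) and (135,244) and look smaller. The cradle one fits the description because it lies under the rocker, whose tail bar is at (205,294). The tray is at (381,258), the tape at (305,256), the carton at (246,155), the tin at (308,146) and the bottle at (365,156). I'll confirm in a crop and measure.

```bash
cat > h.py <<'E'
import cv2,numpy as np
def cloud(d,R=None,t=None):
    h,w=d['range_z'].shape; u,v=np.meshgrid(np.arange(w),np.arange(h))
    p=cv2.undistortPoints(np.stack([u,v],-1).reshape(-1,1,2).astype(float),d['intrinsics'],d['D']).reshape(h,w,2)
    z=d['range_z'][...,None].astype(float); c=np.concatenate([p*z,z],-1)
    return (c-d['t'])@d['R'] if R is None else c@R.T+t
def rect(P):
    (c,s,a)=cv2.minAreaRect((P*1000).astype(np.float32)); return np.round(c,1),np.round(s,1),round(a,2)
E
python3 - <<'E'
import pickle,numpy as np,cv2
from h import *
d=pickle.load(open('v0.pkl','rb'))['top']; W=cloud(d); im=d['img']; hsv=cv2.cvtColor(im,cv2.COLOR_BGR2HSV)
def box(u0,u1,v0,v1):
    m=np.zeros(im.shape[:2],bool); m[v0:v1,u0:u1]=1; return m&(d['range_z']>0)
g=im.max(2)
print('table z',np.median(W[box(100,200,180,230)][:,2]))
for n,b in dict(cradle=(217,275,210,295),la1=(175,198,125,190),la2=(100,168,234,256)).items():
    m=box(*b)&(g<60)&(W[...,2]>(.03 if n=='cradle' else .008)); n_,l,st,_=cv2.connectedComponentsWithStats(m.astype(np.uint8)); m=l==1+np.argmax(st[1:,4]); P=W[m]; print(n,len(P),'zmax',np.percentile(P[:,2],[50,95]),rect(P[:,:2]))
m=box(340,422,200,315)&(W[...,2]>.025); print('tray rim',rect(W[m][:,:2]),np.median(W[m][:,2]))
m=box(185,280,205,310)&(W[...,2]>.006)&(W[...,2]<.02); print('plate',rect(W[m][:,:2]))
m=box(185,280,205,310)&(W[...,2]>.1); P=W[m]; print('tail',len(P),rect(P[P[:,2]>.13][:,:2]),P[:,2].max())
for n,b in dict(tape=(285,325,235,275),carton=(222,270,138,172),tin=(293,325,128,162),bottle=(352,378,142,170)).items():
    P=W[box(*b)&(W[...,2]>.02)]; print(n,rect(P[:,:2]),P[:,2].max())
c=cv2.resize(im[200:310,180:290],None,fx=5,fy=5,interpolation=cv2.INTER_CUBIC); cv2.imwrite('pics/crop.png',c)
E
```

```text
table z -0.0003190982659651922
cradle 767 zmax [0.05732958 0.06716777] (array([479.4, 170.1]), array([200.1,  42.7]), 24.33)
la1 422 zmax [0.02340432 0.03323102] (array([744.9, 345.5]), array([ 30.9, 153.1]), 86.76)
la2 323 zmax [0.02452065 0.03315172] (array([491.7, 505.2]), array([ 31.5, 112.7]), 0.54)
tray rim (array([ 466.6, -215.5]), array([162.7, 271.1]), 79.58) 0.03300543776379216
plate (array([464.4, 206.9]), array([295.3, 269.4]), 1.13)
tail 237 (array([363.1, 265.3]), array([50.3, 23.6]), 23.96) 0.14770198772499354
tape (array([468.2,   3.4]), array([82.3, 81.1]), 45.97) 0.05033222608438828
carton (array([751.4, 175.9]), array([ 62.8, 100.2]), 10.65) 0.06022818869123124
tin (array([778.1,  -1.5]), array([63.8, 63. ]), 89.97) 0.10004802165543651
bottle (array([ 753.3, -162.1]), array([46.7, 47.8]), 76.65) 0.11398755702575386
```

View pics/crop.png

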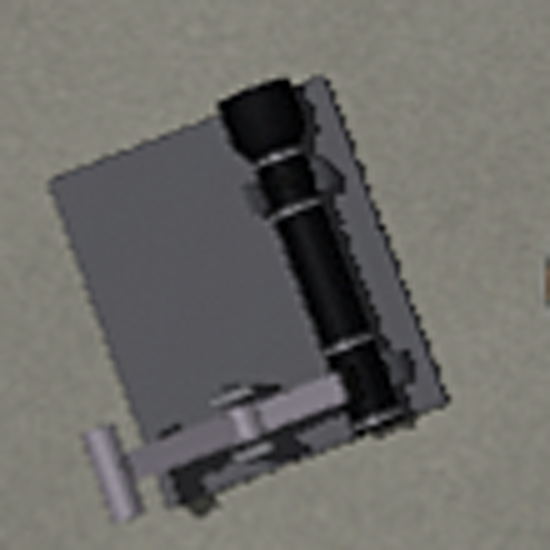

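The crop shows the 200 mm torch with its head at the top (265,120), its thin end at (375,400) under the nose, and the thumb bar at (110,475). The measured lengths are 200 mm for this one, against 153 mm and 113 mm for the loose ones, so the cradle torch is the largest and is the one meant. The cradle yaw is about 24.2°. The tail bar at (363,265) and the torch line agree with the given geometry to within 3 mm.

First move: shut the fingers, go above the thumb bar, with tool x along cradle +y.

Emit:
send_rows:
  rows: [-20.9, -25.1, 2.5, 0, 0, 39.6, -20.9, -25.1, 2.5, 0, 0, 39.6, -20.9, -25.1, 2.5, 0, 0, 39.6, -20.9, -25.1, 2.5, 0, 0, 39.6, -20.9, -25.1, 2.5, 0, 0, 39.6, -20.9, -25.1, 2.5, 0, 0, 39.6, -20.9, -25.1, 2.5, 0, 0, 39.6, -20.9, -25.1, 2.5, 0, 0, 39.6, -20.9, -25.1, 2.5, 0, 0, 39.6, -20.9, -25.1, 2.5, 0, 0, 39.6, -20.9, -25.1, 2.5, 0, 0, 39.6, -20.9, -25.1, 2.5, 0, 0, 39.6]
  fingers: -1

```text
time_s: 1.1
position: [0.3632, 0.2676, 0.1804]
tcp_rot: [-1.702, -2.64, -0.001]
wrist_force: [0.2, 1.2, -0.3]
grip_width: 0.0175
finger_force: 0.0
```

Emit:
send_rows:
  rows: [-0.1, 0, 1.5, 0, 0, 0, -0.1, 0, 3.0, 0, 0, 0, -0.1, 0, 3.8, 0, 0, 0, 0.2, 0, 4.3, 0, 0, 0, 0.5, 0, 4.8, 0, 0, 0, 0.75, 0, 5.3, 0, 0, 0, 0.95, 0, 5.8, 0, 0, 0, 1.15, 0, 6.3, 0, 0, 0, 1.3, 0, 6.8, 0, 0, 0, 1.4, 0, 7.3, 0, 0, 0, 1.5, 0, 7.8, 0, 0, 0, 1.55, 0, 8.3, 0, 0, 0]

```text
time_s: 2.1
position: [0.3575, 0.2806, 0.0971]
tcp_rot: [1.705, 2.638, 0.001]
wrist_force: [-1.1, 1.9, 3.6]
grip_width: 0.0003
finger_force: 1.6
```

Emit:
send_rows:
  rows: [0, 0, 0.5, 0, 0, 0, 0, 0, 1.0, 0, 0, 0, 0, 0, 1.5, 0, 0, 0, -0.1, 0, 2.0, 0, 0, 0, -0.2, 0, 2.5, 0, 0, 0, -0.3, 0, 3.0, 0, 0, 0, -0.5, 0, 3.5, 0, 0, 0, -0.7, 0, 4.0, 0, 0, 0, -0.9, 0, 4.4, 0, 0, 0, -1.1, 0, 4.8, 0, 0, 0, -1.2, 0, 5.1, 0, 0, 0, -1.2, 0, 5.2, 0, 0, 0]

```text
time_s: 3.1
position: [0.3613, 0.2702, 0.0473]
tcp_rot: [-1.704, -2.637, -0.002]
wrist_force: [-7.9, 2.7, 45.4]
grip_width: 0.0005
finger_force: 20.6
```

At the stop. Lift straight off.

Emit:
send_rows:
  rows: [0, 0, -1, 0, 0, 0, 0, 0, -3, 0, 0, 0, 0, 0, -6, 0, 0, 0, 0, 0, -10, 0, 0, 0, 0, 0, -14, 0, 0, 0, 0, 0, -18, 0, 0, 0, 0, 0, -18, 0, 0, 0]
  fingers: 1

```text
time_s: 3.68
position: [0.3661, 0.2701, 0.2313]
tcp_rot: [1.706, 2.633, 0.017]
wrist_force: [0.9, 0.6, 0.1]
grip_width: 0.0435
finger_force: 0.0
```

Run:
```python
from bench import arm
import numpy as np,cv2,pickle
from h import *
from scipy.spatial.transform import Rotation as Ro
s=arm.observe(); w=arm.read_camera('wrist'); sc=arm.read_camera('scene')
pickle.dump((s,w,sc),open('v1.pkl','wb'))
print(s['joint_positions'].round(2),s['position'],s['tcp_rot'])
print(w['hand_eye'].round(3))
cv2.imwrite('pics/w1.png',np.hstack([cv2.resize(w['img'],(400,300)),cv2.resize(sc['img'][120:270,270:470],(400,300))]))
```

```text
[-0.9   0.32  0.27  2.02 -0.11  0.81 -0.15] [0.3660798  0.27010991 0.23132542] [1.70616041 2.63301902 0.01679743]
[[-0.    -0.961 -0.276  0.079]
 [ 1.    -0.     0.    -0.001]
 [-0.    -0.276  0.961 -0.178]
 [ 0.     0.     0.     1.   ]]
```

View pics/w1.png

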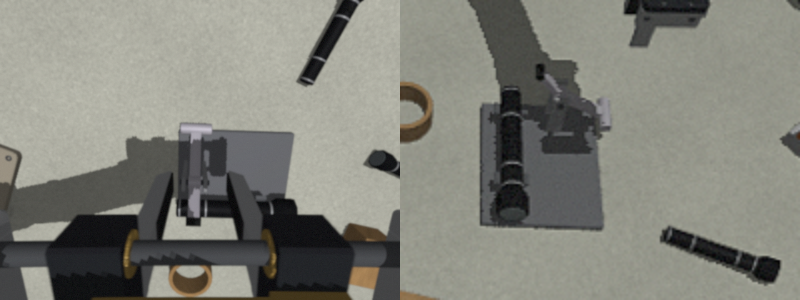

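The rocker is up: in the right panel the nose is at (540,72), well off the torch, and the bar at (603,112) is down. The torch still lies in its saddles at (512,155). Moving over the torch with the tool turned by 90°.

Emit:
send_rows:
  rows: [-13.7, 7.2, 2, 0, 0, 90, -13.7, 7.2, 2, 0, 0, 90, -13.7, 7.2, 2, 0, 0, 90, -13.7, 7.2, 2, 0, 0, 90, -13.7, 7.2, 2, 0, 0, 90, -13.7, 7.2, 2, 0, 0, 90, -13.7, 7.2, 2, 0, 0, 90, -13.7, 7.2, 2, 0, 0, 90, -13.7, 7.2, 2, 0, 0, 90, -13.7, 7.2, 2, 0, 0, 90, -13.7, 7.2, 2, 0, 0, 90, -13.7, 7.2, 2, 0, 0, 90]
  fingers: 1

```text
time_s: 4.78
position: [0.4825, 0.1722, 0.2032]
tcp_rot: [3.047, 0.755, -0.007]
wrist_force: [-0.3, -0.3, 0.2]
grip_width: 0.0942
finger_force: 0.0
```

Emit:
send_rows:
  rows: [0, 0, 0, 0, 0, 4, 0, 0, 0, 0, 0, 4, 0, 0, 0, 0, 0, 4, 0, 0, 0, 0, 0, 4]

```text
time_s: 5.12
position: [0.4833, 0.1731, 0.2044]
tcp_rot: [3.07, 0.663, -0.004]
wrist_force: [-0.2, 1.4, 1.0]
grip_width: 0.094
finger_force: 0.0
```

```bash
cat > m.py <<'E'
from bench import arm
import numpy as np,cv2,pickle
from h import *
from scipy.spatial.transform import Rotation as Ro
s=arm.observe(); w=arm.read_camera('wrist'); pickle.dump((s,w),open('v2.pkl','wb'))
R=Ro.from_rotvec(s['tcp_rot']).as_matrix(); H=w['hand_eye']
T=cloud(w,H[:3,:3],H[:3,3]); W=T@R.T+s['position']
print(s['position'].round(4),'xaxis deg',np.degrees(np.arctan2(R[1,0],R[0,0])),'tilt',R[2,2],s['joint_positions'].round(2))
im=w['img']
xy=W[...,:2]-[.480,.172]; a=np.radians(24.2); L=xy@[np.cos(a),np.sin(a)]; S=xy@[-np.sin(a),np.cos(a)]
m=(im.max(2)<70)&(w['range_z']>0)&(W[...,2]>.04)&(W[...,2]<.08)&(abs(L)<.13)&(abs(S)<.03)
P=W[m]; print(len(P),'torch',rect(P[:,:2]),np.percentile(P[:,2],[50,98]))
mb=m&(abs(L)<.04); print('body', rect(W[mb][:,:2]), 'in tool mm', np.median(T[mb],0)*1000, 'side range',np.percentile(S[mb],[1,99]),'L range',np.percentile(L[m],[.5,99.5]), 'top S',np.median(S[mb&(W[...,2]>np.percentile(W[mb][:,2],80))]))
cv2.imwrite('pics/w2.png',im)
E
python3 m.py
```

```text
[0.4833 0.1731 0.2044] xaxis deg 24.35686685090827 tilt -0.9999969029607839 [-0.87  0.52  0.71  1.91 -0.44  0.87 -1.09]
5473 torch (array([480.8, 172.4]), array([192.3,  47.2]), 22.76) [0.05723397 0.06514867]
body (array([480.3, 171.5]), array([81. , 29.2]), 21.81) in tool mm [ -3.5089234   -0.29459879 147.75080501] side range [-0.01535558  0.01453408] L range [-0.09303544  0.09612239] top S -0.00017412620916994274
```

View pics/w2.png

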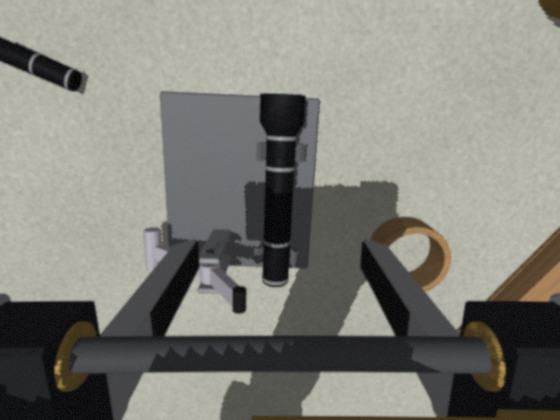

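Torch axis at (480,172), yaw 24°, top at 60–65 mm as expected. In the image the torch at (278,190) lies between the open fingers, and the nose at (239,298) is clear. Descend and grip.

Emit:
send_rows:
  rows: [0.4, 0, 2.5, 0, 0, 0, 0.4, 0, 5, 0, 0, 0, 0.4, 0, 7.5, 0, 0, 0, 0.4, 0, 10, 0, 0, 0, 0.4, 0, 12, 0, 0, 0, 0.4, 0, 14, 0, 0, 0, 0.4, 0, 15.5, 0, 0, 0, 0.4, 0, 16.6, 0, 0, 0, 0.4, 0, 17.3, 0, 0, 0, 0.4, 0, 17.7, 0, 0, 0, 0.4, 0, 17.8, 0, 0, 0, 0.4, 0, 17.8, 0, 0, 0]

```text
time_s: 6.17
position: [0.488, 0.1754, 0.0278]
tcp_rot: [-3.071, -0.661, -0.001]
wrist_force: [-0.3, -0.5, 0.3]
grip_width: 0.0943
finger_force: 0.0
```

Emit:
send_rows:
  rows: [0, 0, 0, 0, 0, 0, 0, 0, 0, 0, 0, 0, 0, 0, 0, 0, 0, 0, 0, 0, 0, 0, 0, 0, 0, 0, 0, 0, 0, 0, 0, 0, 0, 0, 0, 0, 0, 0, 0, 0, 0, 0, 0, 0, 0, 0, 0, 0, 0, 0, 0, 0, 0, 0, 0, 0, 0, 0, 0, 0, 0, 0, 0, 0, 0, 0, 0, 0, 0, 0, 0, 0]
  fingers: -1
  force: 25

```text
time_s: 7.17
position: [0.4874, 0.1757, 0.0275]
tcp_rot: [-3.071, -0.66, 0.0]
wrist_force: [-1.1, 1.6, 0.9]
grip_width: 0.0296
finger_force: 24.9
```

Emit:
send_rows:
  rows: [0, 0, -0.5, 0, 0, 0, 0, 0, -1.5, 0, 0, 0, 0, 0, -3, 0, 0, 0, 0, 0, -5, 0, 0, 0, 0, 0, -7, 0, 0, 0, 0, 0, -9, 0, 0, 0, 0, 0, -11, 0, 0, 0, 0, 0, -13, 0, 0, 0, 0, 0, -14.5, 0, 0, 0, 0, 0, -15.5, 0, 0, 0, 0, 0, -16, 0, 0, 0, 0, 0, -16, 0, 0, 0]
  force: 35

```text
time_s: 8.17
position: [0.488, 0.1755, 0.1885]
tcp_rot: [-3.071, -0.661, -0.002]
wrist_force: [-0.1, 0.2, -2.3]
grip_width: 0.0293
finger_force: 34.8
```

Run:
```python
import pickle,numpy as np
from bench import arm
from h import *
from scipy.spatial.transform import Rotation as Ro
s=arm.observe(); R=Ro.from_rotvec(s['tcp_rot']).as_matrix(); p=s['position']
print(p, s['joint_positions'].round(2), 'F',s['wrist_force'].round(2),s['grip_width'])
tr=np.array([.4666,-.2155]); th=np.radians(-10.4)
yaw=np.arctan2(R[1,0],R[0,0]); print('yaw',np.degrees(yaw),'turn about tool z deg',np.degrees(yaw-th))
tgt=tr+.008*np.array([np.cos(th),np.sin(th)]); D=np.r_[tgt-p[:2],0]; print('shift cm',R.T@D*100, 'tgt',tgt)
# tray check from the scene view
d=pickle.load(open('v0.pkl','rb'))['scene']; W=cloud(d); m=(W[...,2]>.025)&(W[...,2]<.045)&(np.linalg.norm(W[...,:2]-tr,axis=-1)<.17)
print('tray scene',rect(W[m][:,:2]),m.sum())
sc=arm.read_camera('scene'); cv2.imwrite('pics/s3.png',sc['img'])
```

```text
[0.4879796  0.17548038 0.18847171] [-0.86  0.55  0.69  1.91 -0.46  0.84 -1.07] F [-0.12  0.19 -2.27] 0.029307663335895292
yaw 24.29082020476137 turn about tool z deg 34.69082020476137
shift cm [-1.73745675e+01  3.52124824e+01 -3.29574191e-02] tgt [ 0.47446857 -0.21694415]
tray scene (array([ 466.7, -217.7]), array([165. , 272.8]), 79.38) 745
```

View pics/s3.png

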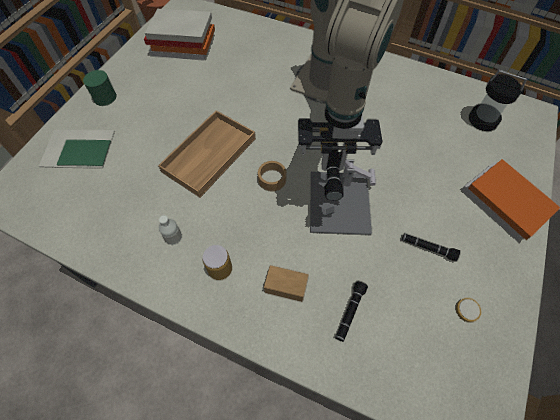

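The torch hangs level in the gripper at (335,175), and the rocker stays up at (360,180). The tray centre agrees in both views to 2 mm. Carry over.

Emit:
send_rows:
  rows: [-0.5, 1.1, 0, 0, 0, 1, -1.7, 3.5, 0, 0, 0, 3.5, -3.5, 7, 0, 0, 0, 7, -5.2, 10.6, 0, 0, 0, 10.4, -7, 14.1, 0, 0, 0, 13.9, -8.7, 17.6, 0, 0, 0, 17.4, -10.4, 21.1, 0, 0, 0, 20.8, -12.2, 24.6, 0, 0, 0, 24.3, -13.9, 28.2, 0, 0, 0, 27.8, -15.6, 31.7, 0, 0, 0, 31.2, -16.8, 34.2, 0, 0, 0, 33.6, -17.4, 35.2, 0, 0, 0, 34.7]

```text
time_s: 9.22
position: [0.4716, -0.2232, 0.1871]
tcp_rot: [3.123, -0.299, -0.001]
wrist_force: [-0.3, -0.3, -1.4]
grip_width: 0.0295
finger_force: 34.8
```

Emit:
send_rows:
  rows: [0, 0, 0, 0, 0, 0, 0, 0, 0, 0, 0, 0, 0, 0, 0, 0, 0, 0, 0, 0, 0, 0, 0, 0]

```text
time_s: 9.55
position: [0.4739, -0.2147, 0.187]
tcp_rot: [-3.127, 0.28, 0.002]
wrist_force: [-0.5, 0.3, -2.0]
grip_width: 0.029
finger_force: 34.8
```

Run:
```python
from bench import arm
import numpy as np
from h import *
from scipy.spatial.transform import Rotation as Ro
s=arm.observe(); w=arm.read_camera('wrist'); R=Ro.from_rotvec(s['tcp_rot']).as_matrix(); H=w['hand_eye']
T=cloud(w,H[:3,:3],H[:3,3]); W=T@R.T+s['position']
print(s['position'].round(4),np.degrees(np.arctan2(R[1,0],R[0,0])).round(2),'Rzz',R[2,2].round(4),s['joint_positions'].round(2))
im=w['img']; ok=w['range_z']>0
m=ok&(im.max(2)<80)&(abs(T[...,1])<.026)&(T[...,2]>-.045)&(T[...,2]<.02)&(T[...,0]>.02)
P=T[m]; print('torch in tool',len(P),rect(P[:,:2]),'z mm',[ (round(a*1000),np.round(1000*np.percentile(P[abs(P[:,0]-a)<.01][:,2],3),1)) for a in (.03,.04,.07,.08,.09) if (abs(P[:,0]-a)<.01).sum()>5])
m=ok&(W[...,2]>.027)&(W[...,2]<.045)&(np.linalg.norm(W[...,:2]-[.467,-.216],axis=-1)<.17)
Q=T[m]; print('rim tool x/y pct',np.percentile(Q[:,:2]*1000,[1,99],axis=0).round())
cv2.imwrite('pics/w4.png',im)
```

```text
[ 0.4739 -0.2147  0.187 ] -10.24 Rzz -1.0 [-0.15  0.59  0.81  1.91 -0.55  0.88 -0.81]
torch in tool 10889 (array([55.3,  3.3]), array([69.4, 43.2]), 2.18) z mm [(30, np.float64(-33.3)), (40, np.float64(-33.4)), (70, np.float64(-38.5)), (80, np.float64(-38.6)), (90, np.float64(-38.6))]
rim tool x/y pct [[-137.  -75.]
 [ 128.   84.]]
```

View pics/w4.png

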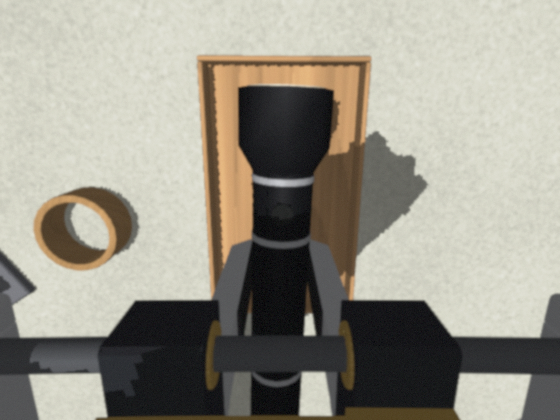

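The torch is level and centred over the tray: head at (285,110), tray rim from (200,58) to (370,58), tape untouched at (83,228). I'll lower it with a 2.5° pitch so that head and thin end touch together, shifting 3 mm in +y to centre.

Emit:
send_rows:
  rows: [0, 0.1, 1, 0, 0.3, 0, 0, 0.2, 3, 0, 0.6, 0, 0, 0.3, 5, 0, 1, 0, 0, 0.3, 7, 0, 1.4, 0, 0, 0.3, 9, 0, 1.8, 0, 0, 0.3, 11, 0, 2.2, 0, 0, 0.3, 12.8, 0, 2.5, 0, 0, 0.3, 14.2, 0, 2.5, 0, 0, 0.3, 15.2, 0, 2.5, 0, 0, 0.3, 15.8, 0, 2.5, 0, 0, 0.3, 16, 0, 2.5, 0, 0, 0.3, 16, 0, 2.5, 0]

```text
time_s: 10.6
position: [0.4735, -0.2198, 0.0275]
tcp_rot: [3.124, -0.284, 0.068]
wrist_force: [-0.5, -0.0, -2.2]
grip_width: 0.0293
finger_force: 34.8
```

Emit:
send_rows:
  rows: [0, 0, 0.2, 0, 0, 0, 0, 0, 0.4, 0, 0, 0, 0, 0, 0.6, 0, 0, 0, 0, 0, 0.8, 0, 0, 0, 0, 0, 1.0, 0, 0, 0, 0, 0, 1.2, 0, 0, 0, 0, 0, 1.4, 0, 0, 0, 0, 0, 1.5, 0, 0, 0, 0, 0, 1.6, 0, 0, 0, 0, 0, 1.6, 0, 0, 0]

```text
time_s: 11.43
position: [0.4738, -0.2201, 0.0113]
tcp_rot: [3.124, -0.285, 0.068]
wrist_force: [0.1, 0.3, -1.6]
grip_width: 0.0292
finger_force: 34.8
```

Emit:
send_rows:
  rows: [0, 0, 0.05, 0, 0, 0, 0, 0, 0.1, 0, 0, 0, 0, 0, 0.15, 0, 0, 0, 0, 0, 0.2, 0, 0, 0, 0, 0, 0.25, 0, 0, 0, 0, 0, 0.3, 0, 0, 0, 0, 0, 0.3, 0, 0, 0, 0, 0, 0.3, 0, 0, 0]

```text
time_s: 12.1
position: [0.474, -0.2201, 0.0084]
tcp_rot: [3.124, -0.285, 0.068]
wrist_force: [-0.3, -0.4, -2.1]
grip_width: 0.0291
finger_force: 34.8
```

Emit:
send_rows:
  rows: [0, 0, 0.03, 0, 0, 0, 0, 0, 0.06, 0, 0, 0, 0, 0, 0.09, 0, 0, 0, 0, 0, 0.12, 0, 0, 0, 0, 0, 0.12, 0, 0, 0, 0, 0, 0.12, 0, 0, 0]

```text
time_s: 12.6
position: [0.4741, -0.2202, 0.0072]
tcp_rot: [3.124, -0.285, 0.068]
wrist_force: [-0.1, 0.5, -1.8]
grip_width: 0.0292
finger_force: 34.8
```

Emit:
send_rows:
  rows: [0, 0, 0.03, 0, 0, 0, 0, 0, 0.06, 0, 0, 0, 0, 0, 0.08, 0, 0, 0, 0, 0, 0.08, 0, 0, 0, 0, 0, 0.08, 0, 0, 0]

```text
time_s: 13.02
position: [0.4742, -0.2202, 0.0067]
tcp_rot: [3.124, -0.285, 0.069]
wrist_force: [-0.7, 0.9, 2.5]
grip_width: 0.0293
finger_force: 34.8
```

Contact: the force went from −2 to +2.5 N. Let go.

Emit:
send_rows:
  rows: [0, 0, 0, 0, 0, 0, 0, 0, 0, 0, 0, 0, 0, 0, 0, 0, 0, 0, 0, 0, 0, 0, 0, 0, 0, 0, 0, 0, 0, 0, 0, 0, 0, 0, 0, 0, 0, 0, 0, 0, 0, 0, 0, 0, 0, 0, 0, 0]
  fingers: 0.3

```text
time_s: 13.68
position: [0.4741, -0.2202, 0.0064]
tcp_rot: [3.124, -0.285, 0.068]
wrist_force: [0.2, 1.0, -0.5]
grip_width: 0.0605
finger_force: 0.0
```

Emit:
send_rows:
  rows: [0, 0, -0.5, 0, 0, 0, 0, 0, -1.5, 0, 0, 0, 0, 0, -3, 0, 0, 0, 0, 0, -5, 0, 0, 0, 0, 0, -8, 0, 0, 0, 0, 0, -11, 0, 0, 0, 0, 0, -14, 0, 0, 0, 0, 0, -17, 0, 0, 0, 0, 0, -20, 0, 0, 0, 0, 0, -20, 0, 0, 0, 0, 0, -20, 0, 0, 0, 0, 0, -20, 0, 0, 0]

```text
time_s: 14.68
position: [0.4652, -0.2179, 0.2063]
tcp_rot: [3.125, -0.284, 0.068]
wrist_force: [-0.1, 0.4, -0.9]
grip_width: 0.0613
finger_force: 0.0
```

Run:
```python
from bench import arm
import numpy as np
from h import *
from scipy.spatial.transform import Rotation as Ro
s=arm.observe(); w=arm.read_camera('wrist'); sc=arm.read_camera('scene'); t=arm.read_camera('top')
R=Ro.from_rotvec(s['tcp_rot']).as_matrix(); H=w['hand_eye']; W=cloud(w,H[:3,:3],H[:3,3])@R.T+s['position']
m=(w['img'].max(2)<60)&(w['range_z']>0)&(W[...,2]<.06)&(W[...,2]>.015)&(np.linalg.norm(W[...,:2]-[.467,-.216],axis=-1)<.12)
print('torch',rect(W[m][:,:2]),np.percentile(W[m][:,2],[50,98]))
T=cloud(t); P=T[205:312,185:282].reshape(-1,3); k=np.linalg.norm(P[:,:2]-[.41,.25],axis=1)<.1; print('rocker zmax',P[k][:,2].max())
cv2.imwrite('pics/end.png',np.hstack([cv2.resize(sc['img'][60:340,20:480],(400,300)),cv2.resize(w['img'],(400,300))]))
```

```text
torch (array([ 462.1, -221.2]), array([ 41.7, 198.6]), 78.88) [0.03584078 0.04767027]
rocker zmax 0.14465785796259328
```

View pics/end.png

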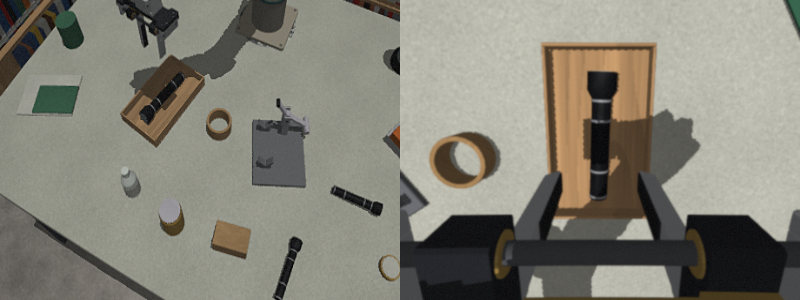

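The torch lies flat inside the tray, at (160,97) in the left panel and (600,135) in the right. The cradle is empty, with the rocker still up at (280,105). The tape, carton, tin and bottle have not moved.

```bash
python3 -c "
from bench import arm
print(arm.sign_off())"
```

```text
the job is handed in; nothing more can be done
None
```

I pressed the hold-down arm to its stop and left it up, then lowered the largest torch flat into the tray and released it. The job is handed in at about 15 s, with the bystanders where they were; I don't have the verdict.

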